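Seat the treatment card and hold the spring clip open around its edge

ROBOT

A 6-joint arm with a two-finger parallel gripper is mounted at the origin on the work surface. World frame = base frame: x ahead of the robot, y to its left, z up, the work surface at z = 0. Lengths are in m, angles in rad, forces in N, time in s.
With the tool pointing down it reaches from about 0.275 to 0.85 m from the base axis. Payload 19 kg.
Tool frame: the origin (TCP) lies midway between the tips of the shut fingers; the grasp point (between the pads) lies 19 mm behind it; z points along the fingers, x is the direction in which the jaws open and shut, and the axes are right-handed (so a half turn about z gives the same grasp; the last joint's range is limited). The gripper opens to 85 mm and grips with 20 to 120 N. Pads are 22 mm wide; open, the fingers measure 114 mm over their backs; the gripper's body (76 mm by 85 mm) begins 54 mm behind the grasp point. The pads swing forward as they close: fully open they stand 13 mm farther back than shut.
Start: joints at [-1.276, 0.15, 1.437, -0, 1.554, -0.134], TCP at [0.239, -0.523, 0.231] pointing down, gripper open.
Joint ranges: [-2.8, 2.8], [-0.68, 2.1], [0.12, 2.68], [-1.39, 4.53], [0.16, 2.79], [-2.81, 2.81]. Speed limits (rad/s): [1.89, 1.89, 2.22, 3.01, 3.01, 3.01].

INTERFACE

Orientations are given as a unit quaternion [x, y, z, w].
In Python, from station import monitor, eyes, order gives the robot as it stands.
- The arm moves only by the shell command python3 -m jog 'ROWS' [FORCE]. ROWS is JSON, one flat list of numbers, 5 for each row, row after row: the shift along the tool's x, y, z in mm, then the turn about the tool's z in degrees, then the finger opening in mm, from 0 to 85.4. A call has 1 to 5 rows; each row shifts and turns the commanded pose from where the row before left it, along the tool's axes as they then stand; what a row does not reach is not made up. A row lasts 1/8 s, in which the tool goes at most 62.5 mm and 10.7 degrees, less where a joint would pass 70% of its speed; a pose out of reach is approached as far as the arm can. A call is refused whole if a number of a shift passes 62.5 or a number of a turn 10.7, either way. A call with a gripper value outside its range is refused whole. The fingers move at their own pace and stop on an object; FORCE is the grip in N (left out, the last holds). Time passes only in rows, so rows that do not move let the fingers close. It gives the time, the measured TCP pose, the force and the opening at its end, in the units of the state.
- monitor.get_state(): the state, without advancing time (a new reading comes with each control period).
- eyes.grab_frame(name): name is "side" or "top" or "wrist"; returns a dict with "image" (400x640x3 uint8, blue, green, red), "range_z" (400x640 float32, m along the optical axis (not along the pixel's ray), 0 where there is no reading), "K" (3x3 intrinsics, pixels), "R" (3x3) and "t" (3): a world point X has camera coordinates R X + t. Camera axes: x right, y down, z forward; pixel columns grow to the right and rows downward; lengths in m; the calibration is good to about 2 mm. A picture is of the moment at which its call begins.
- order.job_done(): hands the job in, once; it reports no verdict.
Trained networks look in a picture, given as the dict that the camera call returned (one of the last four; its "shot" number tells which), for a name from the list of things; names that differ only in an ending like _2 or _b are one class to them, and where a whole thing is asked for, a point or a joint stands for the part that bears it (a point fixed in the world has none). Each returns a list of dicts, best first, with "score" (0 to 1); they miss things now and then, are a little off and sometimes report something else, mostly with a low value. They report only what shows in the picture. A call takes as long as a camera call. They do not tell look-alikes from the thing itself.
- eyes.search_frame(picture, name): "location" ([x, y, z] in m, in the coordinates of the camera as it stood for that picture, good to about 4 mm: the middle of the surface that is visible of it).
The state is a dict: "time": time; "joint_positions": joint angles; "qvel": joint speeds; "tau": joint torques, N m; "ee_pos": TCP position; "eef_rot": TCP orientation; "ft_force": force on the tool from outside, world axes, zero at the start; "wrist_torque": the same for the moment, N m; "opening": finger opening in m.
Only numpy, scipy, OpenCV 4.12 (cv2) and the standard library are available. Lean on these libraries where they do the work, as an engineer would, in place of code of your own. Each camera call takes 0.05 s, during which the arm holds its last target. There are 200 camera calls.

TASK

Fit the treatment card into the pocket of the grey card stand and press it down until its foot is fully home, flush with the top of the stand, then let go of it. Then squeeze the blue spring clip open, take it off the rim of the clear tray and hold it gaping wide, upright and square, around the middle of the card's top edge, one jaw on each side and nothing touching the card, so that I can slip today's sheet in: finish while still holding the clip open there. Leave the two pump bottles and the jar where they stand.

Things in the scene. Friction and masses are not known exactly. Their poses are not given: they have to be found in the camera images.
- card_center (a point): Centre of the treatment card: stiff clear sleeve with a printed card in it, 8 mm thick (its x), 100 mm wide (y), 80 mm high, upright on a blue foot block 22 (x) by 100 (y) by 20 mm high, stepped in 2 mm over its lowest 3 mm. 100 mm high in all, 120 g. This point is 50 mm above the underside; z up. It starts standing loose on the counter. Front and back alike: fits either way round.
- card_top (a point): Middle of the card's top edge, axes as the card (x through its 8 mm, y along the edge, z up): 100 mm above the foot's underside, 80 mm above the top of the foot. When the card is fully home it lies 80 mm above the top of the stand.
- card: The same card; origin at the middle of the foot's underside.
- stand_mouth (a point): Fixed grey card stand, 90 (x) by 150 (y) by 32 mm high. This point: middle of the pocket's mouth, level with the top; z up. Pocket 25 (x) by 103 (y) by 20 mm deep: 1.5 mm play each side of the foot; 3 mm chamfer at the mouth. A rounded steel spring nose juts 3.5 mm from its +x wall, 9.5 mm down, and grips the foot: the card does not drop home by itself, it takes 8 N to press past.
- clip_center (a point): Pivot pin, the middle of the blue spring clip (peg type; 43 g). Axes: x across the jaws (the way handles and jaws open), y along the pin, z up. Handle tips 42 mm above the pin, jaw tips 42 mm below (lowest point 45), levers 24 mm wide along y, coil on the pin 12 mm thick. Starts upright astride the tray's -x wall, clamped by its spring, pin 66 mm above the counter.
- clip: The same clip with its levers; origin and axes as clip_center. Pinch the handles along the clip's x, 25 to 40 mm above the pin. Over their outer faces at the tips they measure 50 mm shut, about 45 parked, 20 squeezed to the stop (then parallel, jaws gaping 28 mm). About 5 N starts to open it, 10 N at the tips holds it fully open; more does no harm.
- clip_left_jaw (a point): Gripping line of the jaw on the clip's -x side, middle of its width: 42 mm below the pin when shut, 40 mm when fully open. The jaw ends in a 6 mm rubber roll.
- clip_right_jaw (a point): The same on the clip's +x side.
- clip_left (a joint): Swing of the lever with the left jaw, rad: 0 shut, about 0.06 parked on the tray wall, 0.34 fully open (stop). The jaws stand about 83 mm times this value apart.
- clip_right (a joint): The same for the lever with the right jaw; both swing equally.
- tray: Clear acrylic tray, fixed, 140 (x) by 180 (y) by 60 mm high, walls 5 mm; origin at the centre of its underside. The clip sits on its -x wall, within 40 mm of that wall's middle. Consumables lower than 40 mm lie in its +x half.
- soap: Bystander: loose dark green pump bottle, 60 mm across, 146 mm high; origin at the centre of its underside.
- gel: Bystander: loose pale pump bottle, 56 mm across, 156 mm high; origin at the centre of its underside.
- cream_jar: Bystander: loose white jar with a wooden lid, 66 mm across, 63 mm high; origin at the centre of its underside.
Not all that is in view belongs to the job. Leave any orange look-alike of the clip alone.

How it is judged:
On the way, in this order (a step that is already met when the one before it is completed fails the run):
1. the card is pressed home in the stand's pocket, its foot flush with the top, and let go (z of card_top in the frame of stand_mouth below 0.0825 m and horizontal distance between card_center and stand_mouth below 0.006 m and angle between the y axis of card_top and the y axis of stand_mouth, either way round below 0.08 rad and angle between card_top's own z axis and vertical below 0.08 rad and contact force between the fingers and card below 0.2 N), for 0.3 s.
2. the clip is squeezed wide open and lifted clear of the tray (value of joint each of clip_left, clip_right above 0.22 rad and height (world z) of clip_center above 0.11 m and contact force between clip and tray below 0.1 N and contact force between the fingers and clip above 2 N), for 0.2 s.
At the end, for the whole second after the job is handed in: Card home: foot flush within 2.5 mm, within 6 mm of centre, within 0.08 rad. Fingers hold the clip still, levers over 0.22 rad, jaws either side of the card, over 1.5 mm clear and 6 mm below its top edge, within 20 mm of mid-edge and 0.25 rad of square and upright; nothing touches the card (z of card_top in the frame of stand_mouth below 0.0825 m and horizontal distance between card_center and stand_mouth below 0.006 m and angle between the y axis of card_top and the y axis of stand_mouth, either way round below 0.08 rad and angle between card_top's own z axis and vertical below 0.08 rad and value of joint each of clip_left, clip_right above 0.22 rad and ((x of clip_left_jaw in the frame of card_top below -0.0055 m and x of clip_right_jaw in the frame of card_top above 0.0055 m) or (x of clip_right_jaw in the frame of card_top below -0.0055 m and x of clip_left_jaw in the frame of card_top above 0.0055 m)) and z of each of clip_left_jaw, clip_right_jaw in the frame of card_top below -0.006 m and y of clip_center in the frame of card_top between -0.02 and 0.02 m and angle between the y axis of clip_center and the y axis of card_top, either way round below 0.25 rad and angle between clip_center's own z axis and vertical below 0.25 rad and contact force between clip and card below 0.3 N and contact force between the fingers and clip above 2 N and contact force between each of the arm, the fingers and card below 0.5 N and contact force between clip and tray below 0.1 N and linear speed of clip below 0.03 m/s); the arm keeps its last pose, push and grip.
It fails at once if the green bottle is pushed more than 25 mm or tipped (distance of soap from where it was at the start of the episode above 0.025 m or angle between soap's own z axis and vertical above 0.3 rad).
It fails at once if the pale bottle is pushed more than 25 mm or tipped (distance of gel from where it was at the start of the episode above 0.025 m or angle between gel's own z axis and vertical above 0.3 rad).
It fails at once if the jar is pushed more than 25 mm or tipped (distance of cream_jar from where it was at the start of the episode above 0.025 m or angle between cream_jar's own z axis and vertical above 0.3 rad).
It also fails if it takes over 51 s, if anything falls off the work surface, if the arm or the gripper's body presses on something with over 40 N, if the wrist force passes 120 N, or if a joint passes its speed limit or range.

## Working session

There is one attempt and no reset: what is moved stays moved. The work goes in short steps, Python scripts to look and compute and a shell command to move; the robot and the scene stay as the last step left them, time stands still between calls to the robot, and variables do not carry over. Pictures are saved under pics/ and viewed, about 8 in all and at most 12, crops included, and the job is handed in when it is done.

```bash
mkdir -p pics; ls; cat > h.py <<'E'
import numpy as np, cv2
from scipy.spatial.transform import Rotation as Ro
from station import monitor, eyes, order
def cloud(f):
    z=f["range_z"]; K=f["K"]; v,u=np.mgrid[:400,:640]
    P=np.stack([(u-K[0,2])*z/K[0,0],(v-K[1,2])*z/K[1,1],z],-1)
    W=(P-f["t"])@f["R"]; W[z<=0]=np.nan
    return W
def find(f,names):
    for n in names:
        for d in eyes.search_frame(f,n)[:3]:
            c=np.array(d["location"]); w=f["R"].T@(c-f["t"]); p=f["K"]@c
            print(n,round(d["score"],2),w.round(3),(p[:2]/p[2]).round())
def tool(target,s=None):
    s=s or monitor.get_state(); R=Ro.from_quat(s["eef_rot"])
    return (R.inv().apply(np.array(target)-s["ee_pos"])*1000).round(1)
E
python3 - <<'E'
from h import *
s=monitor.get_state(); print({k:np.round(v,3) for k,v in s.items()}); print(Ro.from_quat(s["eef_rot"]).as_matrix().round(2))
ims=[]
for n in("top","side"):
    f=eyes.grab_frame(n); ims.append(f["image"]); print(n,f["K"][0,0],(-f["R"].T@f["t"]).round(3))
    find(f,["card","card_top","stand_mouth","clip","tray","soap","gel","cream_jar"])
    np.save(n+".npy",cloud(f)); cv2.imwrite(f"pics/{n}.png",f["image"])
E
```

```text
pics
{'time': np.float64(0.0), 'joint_positions': array([-1.276,  0.151,  1.438,  0.   ,  1.554, -0.134]), 'qvel': array([ 0.001,  0.   , -0.002,  0.002, -0.001,  0.002]), 'tau': array([ 3.0000e-03, -7.1306e+01, -5.7085e+01,  0.0000e+00,  9.0000e-03,
       -0.0000e+00]), 'ee_pos': array([ 0.239, -0.523,  0.231]), 'eef_rot': array([ 0.841, -0.54 , -0.   , -0.   ]), 'ft_force': array([-0.632, -0.534, -0.63 ]), 'wrist_torque': array([ 0.033, -0.027,  0.016]), 'opening': np.float64(0.086)}
[[ 0.42 -0.91 -0.  ]
 [-0.91 -0.42  0.  ]
 [-0.   -0.   -1.  ]]
top 394.57753086493676 [0.393 0.007 1.   ]
card 0.65 [0.521 0.304 0.057] [210. 218.]
stand_mouth 0.67 [ 0.585 -0.011  0.038] [341. 203.]
clip 0.78 [ 0.384 -0.281  0.064] [453. 294.]
clip 0.7 [ 0.491 -0.296  0.081] [462. 248.]
clip 0.63 [0.521 0.298 0.057] [212. 218.]
tray 0.6 [ 0.562 -0.297  0.023] [455. 221.]
tray 0.56 [ 0.495 -0.298  0.079] [462. 246.]
soap 0.68 [0.71  0.145 0.103] [281. 142.]
gel 0.6 [0.696 0.334 0.112] [201. 141.]
cream_jar 0.77 [ 0.715 -0.167  0.064] [408. 154.]
side 380.78521302162915 [0.354 0.602 0.771]
card 0.75 [0.52  0.311 0.055] [285. 325.]
card_top 0.62 [0.519 0.316 0.058] [285. 327.]
card_top 0.33 [ 0.485 -0.293  0.073] [374. 140.]
stand_mouth 0.73 [0.584 0.005 0.035] [308. 213.]
clip 0.64 [ 0.487 -0.291  0.071] [373. 141.]
clip 0.6 [ 0.476 -0.291  0.073] [377. 141.]
clip 0.59 [ 0.381 -0.263  0.061] [407. 157.]
tray 0.96 [ 0.564 -0.286  0.024] [347. 149.]
tray 0.28 [0.584 0.005 0.035] [308. 213.]
soap 0.87 [0.714 0.166 0.09 ] [229. 233.]
gel 0.93 [0.699 0.354 0.105] [189. 304.]
cream_jar 0.77 [ 0.711 -0.152  0.057] [285. 157.]
```

View pics/top.png

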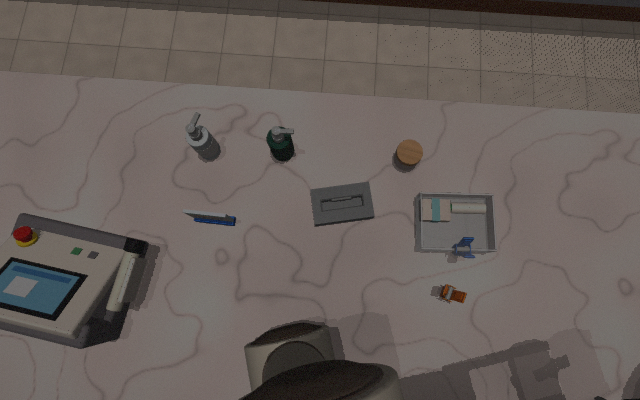

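View pics/side.png

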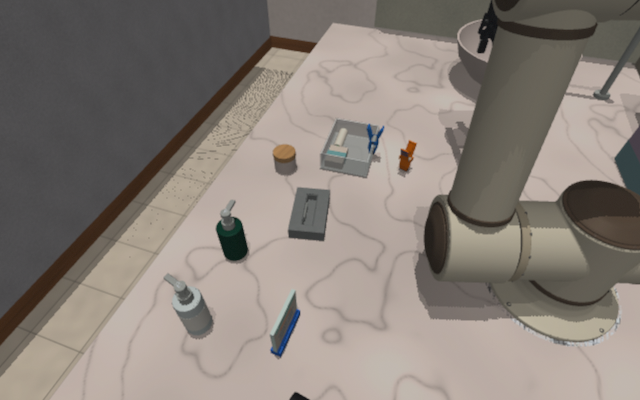

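The top view shows the card at (210,217), the stand at (342,203), the blue clip on the tray's -x wall at (462,247), and an orange look-alike standing free at (452,294). The blue clip fits the description. Next I'll get the yaws from the clouds.

```bash
python3 - <<'E'
from h import *
def rect(P):
    r=cv2.minAreaRect((P[:,:2]*1000).astype(np.float32)); print('  rect mm',np.round(r[0],1),np.round(r[1],1),round(r[2],1),len(P), 'z',np.percentile(P[:,2],[5,50,95]).round(3))
for n in("top","side"):
    W=np.load(n+".npy"); im=cv2.imread(f"pics/{n}.png").astype(int)
    def sel(x0,x1,y0,y1,z0,z1,c=None):
        m=(W[...,0]>x0)&(W[...,0]<x1)&(W[...,1]>y0)&(W[...,1]<y1)&(W[...,2]>z0)&(W[...,2]<z1)
        if c is not None: m&=c
        return W[m]
    blue=(im[...,0]>im[...,2]+50)
    print(n)
    for lab,a in dict(cardall=(.44,.6,.22,.4,.01,.12),cardtop=(.44,.6,.22,.4,.085,.12),foot=(.44,.6,.22,.4,.008,.03,blue),stand=(.5,.67,-.11,.1,.025,.04),tray=(.46,.66,-.42,-.18,.052,.064),clip=(.4,.6,-.36,-.22,.02,.15,blue),cliptop=(.4,.6,-.36,-.22,.095,.15)).items():
        P=sel(*a); print(lab); 
        if len(P)>3: rect(P)
f=cv2.imread("pics/top.png"); g=cv2.imread("pics/side.png")
a=cv2.resize(f[180:310,400:500],None,fx=4,fy=4); b=cv2.resize(g[110:175,340:430],None,fx=4,fy=4); b=cv2.copyMakeBorder(b,0,520-b.shape[0],0,0,0)
cv2.imwrite("pics/crop.png",np.hstack([a,b]))
E
```

```text
top
cardall
  rect mm [525.6 306. ] [100.8  22. ] 87.8 490 z [0.017 0.06  0.103]
cardtop
  rect mm [525.9 305.5] [99.3  8.7] 87.8 187 z [0.088 0.1   0.104]
foot
  rect mm [521.3 305.5] [20.6 98.2] 3.8 87 z [0.017 0.02  0.024]
stand
  rect mm [587.4 -11.7] [ 90.5 150.2] 12.1 1784 z [0.029 0.033 0.036]
tray
  rect mm [ 553.  -292.4] [150.3 181.3] 2.6 658 z [0.053 0.06  0.063]
clip
  rect mm [ 490.8 -301.1] [30. 44.] 76.8 26 z [0.073 0.111 0.114]
cliptop
  rect mm [ 491.  -299.8] [45.5 24.2] 3.7 120 z [0.098 0.107 0.114]
side
cardall
  rect mm [524.6 306.8] [101.2  22.4] 86.7 990 z [0.017 0.059 0.101]
cardtop
  rect mm [525.3 306.6] [100.6   9.1] 87.4 308 z [0.087 0.099 0.101]
foot
  rect mm [517.9 307.9] [100.6  20.7] 79.2 235 z [0.01  0.019 0.022]
stand
  rect mm [587.1 -10.7] [ 90.5 153.6] 12.2 1314 z [0.028 0.032 0.034]
tray
  rect mm [ 551.5 -290.2] [150.9 183.5] 1.9 405 z [0.053 0.059 0.061]
clip
  rect mm [ 490.8 -296.9] [33.8 45.2] 81.6 112 z [0.041 0.089 0.112]
cliptop
  rect mm [ 490.1 -300.8] [46.1 29.8] 2.5 64 z [0.096 0.106 0.113]
```

View pics/crop.png

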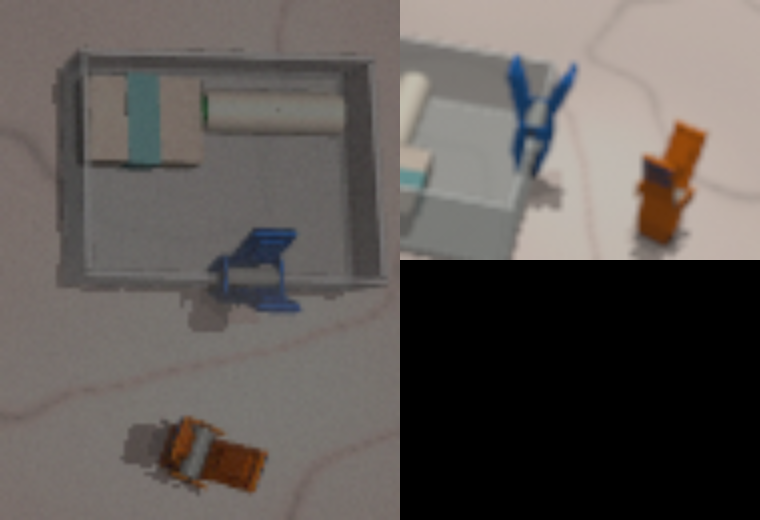

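The crop confirms it: the blue clip (left panel 255,270) sits astride the tray's -x wall, and the orange one (215,455) is the look-alike to leave alone. The card is at about (0.525, 0.306) with yaw -2.3°, and the stand at about (0.587, -0.011) with yaw 12.1°. I'll turn first, then travel.

```bash
python3 -m jog '[0,0,0,-10.5,85, 0,0,0,-10.5,85, 0,0,0,-10.5,85, 0,0,0,-10.5,85, 0,0,0,-10.5,85]' 60
python3 -m jog '[0,0,0,-10.6,85,0,0,0,0,85]'; python3 - <<'E'
from h import *
s=monitor.get_state(); print(s["time"],s["joint_positions"].round(2) if hasattr(s["joint_positions"],'round') else s["joint_positions"],Ro.from_quat(s["eef_rot"]).as_matrix().round(3),tool([.525,.306,.231]))
E
```

```text
time: 1.52
ee_pos: [0.2391, -0.5229, 0.2313]
eef_rot: [0.994, -0.11, -0.0, -0.0]
ft_force: [0.0, 0.2, -0.0]
opening: 0.0849
time: 1.78
ee_pos: [0.239, -0.5229, 0.2313]
eef_rot: [1.0, -0.021, -0.0, -0.0]
ft_force: [-0.3, -0.5, 0.2]
opening: 0.0854
1.775 [-1.28  0.15  1.44 -0.    1.55 -1.23] [[ 0.999 -0.042 -0.   ]
 [-0.042 -0.999  0.   ]
 [-0.    -0.    -1.   ]] [ 2.513e+02 -8.401e+02  3.000e-01]
```

```bash
python3 -m jog '[17,-56,0,0,85,17,-56,0,0,85,17,-56,0,0,85,17,-56,0,0,85,17,-56,0,0,85]'
python3 -m jog '[17,-56,0,0,85,17,-56,0,0,85,17,-56,0,0,85,17,-56,0,0,85,17,-56,0,0,85]'
python3 -m jog '[17,-56,0,0,85,17,-56,0,0,85,17,-56,0,0,85,17,-56,0,0,85,0,-56,0,0,85]'
python3 -m jog '[0,0,0,0,85,0,0,0,0,85]'
python3 - <<'E'
from h import *
f=eyes.grab_frame("wrist"); cv2.imwrite("pics/w1.png",f["image"]); W=cloud(f)
print((-f["R"].T@f["t"]).round(3)); find(f,["card","card_top"])
m=(abs(W[...,0]-.52)<.08)&(abs(W[...,1]-.306)<.08)
for lo,hi in((.085,.12),(.01,.12)):
    P=W[m&(W[...,2]>lo)&(W[...,2]<hi)]
    if len(P)>5: print(cv2.minAreaRect((P[:,:2]*1000).astype(np.float32)),len(P),np.percentile(P[:,2],[5,50,95]))
print(tool([.525,.306,.1]))
E
```

```text
time: 2.4
ee_pos: [0.3356, -0.2449, 0.2314]
eef_rot: [1.0, -0.023, 0.0, 0.0]
ft_force: [0.6, 0.2, -0.3]
opening: 0.0851
time: 3.02
ee_pos: [0.432, 0.0317, 0.2317]
eef_rot: [1.0, -0.023, 0.0, 0.0]
ft_force: [1.4, -0.7, -0.4]
opening: 0.0849
time: 3.65
ee_pos: [0.5116, 0.3086, 0.2309]
eef_rot: [1.0, -0.023, -0.0, 0.0]
ft_force: [-0.8, -0.3, 0.0]
opening: 0.085
time: 3.9
ee_pos: [0.5109, 0.3066, 0.2311]
eef_rot: [1.0, -0.022, -0.0, 0.0]
ft_force: [-0.4, 0.1, 1.0]
opening: 0.085
[0.515 0.387 0.373]
card 0.81 [0.525 0.311 0.081] [332. 176.]
card_top 0.67 [0.526 0.318 0.084] [334. 171.]
((526.0310668945312, 306.6749267578125), (100.11748504638672, 8.145479202270508), 87.69961547851562) 822 [0.09789356 0.09924583 0.10038032]
((526.1683349609375, 306.6804504394531), (100.33440399169922, 21.791025161743164), 87.70077514648438) 1633 [0.01839741 0.08841401 0.10012772]
[ 13.7  -0.9 131.7]
```

View pics/w1.png

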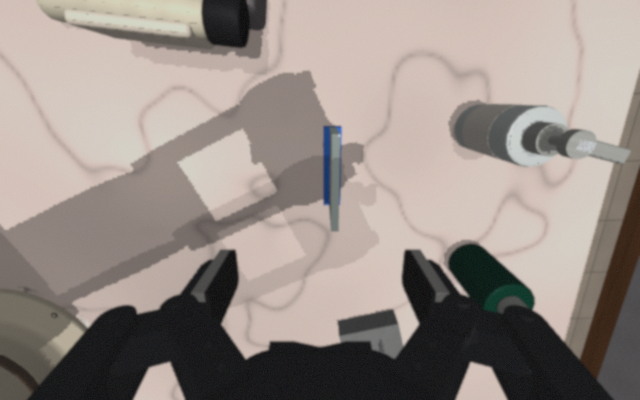

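The wrist view shows the card at (333,180), square to the jaws; the bottles at right are clear. I'll descend and grip.

```bash
python3 -m jog '[15,0,30,0,85,0,0,45,0,85,0,0,45,0,85,0,0,40,0,85,0,0,13,0,85]'
python3 -m jog '[0,0,0,0,85,0,0,0,0,4,0,0,0,0,4,0,0,0,0,4,0,0,0,0,4]' 60
python3 -m jog '[0,0,0,0,4,0,0,0,0,4,0,0,0,0,4,0,0,0,0,4]'
```

```text
time: 4.68
ee_pos: [0.5253, 0.3049, 0.0565]
eef_rot: [1.0, -0.021, -0.001, 0.001]
ft_force: [0.6, -0.4, -0.3]
opening: 0.0849
time: 5.3
ee_pos: [0.5261, 0.3062, 0.0586]
eef_rot: [1.0, -0.02, 0.0, -0.0]
ft_force: [0.5, 0.5, -0.3]
opening: 0.0117
time: 5.8
ee_pos: [0.5261, 0.3062, 0.0586]
eef_rot: [1.0, -0.02, 0.0, -0.0]
ft_force: [-0.6, -0.3, 4.6]
opening: 0.0077
```

```bash
python3 -m jog '[0,0,-30,0,4,0,0,-45,0,4,9.5,40,0,0,4,9.5,55,0,0,4,9.5,55,0,0,4]'
python3 -m jog '[9.5,55,0,0,4,9.5,55,0,0,4,9.5,55,0,0,4,9.5,55,0,-7.2,4,0,33,0,-7.2,4]'
python3 -m jog '[0,0,0,0,4,0,0,0,0,4]'
python3 - <<'E'
from h import *
f=eyes.grab_frame("wrist"); cv2.imwrite("pics/w2.png",f["image"]); W=cloud(f); np.save("w2.npy",W)
print((-f["R"].T@f["t"]).round(3)); find(f,["stand_mouth"])
z=W[...,2]; m=(abs(W[...,0]-.587)<.09)&(abs(W[...,1]+.01)<.1)&(z>.026)&(z<.04)
print(cv2.minAreaRect((W[m][:,:2]*1000).astype(np.float32)),m.sum(),np.median(z[m]))
# raster top view of stand surface
G=np.zeros((200,200),np.uint8); 
P=W[m]; ix=((P[:,0]-.487)*1000).astype(int); iy=((P[:,1]+.11)*1000).astype(int); ok=(ix>=0)&(ix<200)&(iy>=0)&(iy<200); G[iy[ok],ix[ok]]=255
G=cv2.morphologyEx(G,cv2.MORPH_CLOSE,np.ones((3,3)))
cs,h=cv2.findContours(G,cv2.RETR_CCOMP,cv2.CHAIN_APPROX_NONE)
for c,hh in zip(cs,h[0]):
    if cv2.contourArea(c)>500: r=cv2.minAreaRect(c); print(hh[3],np.array(r[0])+[487,-110],r[1:])
E
```

```text
time: 6.42
ee_pos: [0.5482, 0.1537, 0.1331]
eef_rot: [1.0, -0.02, -0.0, -0.0]
ft_force: [0.6, -0.0, -1.1]
opening: 0.007
time: 7.05
ee_pos: [0.5801, -0.1017, 0.1329]
eef_rot: [0.994, 0.106, -0.0, -0.0]
ft_force: [0.9, 1.1, -0.9]
opening: 0.0071
time: 7.3
ee_pos: [0.58, -0.0987, 0.133]
eef_rot: [0.995, 0.104, -0.0, -0.0]
ft_force: [0.7, 0.8, -1.4]
opening: 0.0075
[ 0.564 -0.02   0.275]
stand_mouth 0.79 [0.59  0.002 0.028] [357.  79.]
stand_mouth 0.15 [ 0.578 -0.071  0.177] [328. 248.]
((588.6829833984375, -15.493728637695312), (90.45977020263672, 142.39756774902344), 12.061125755310059) 15761 0.03124507622316076
-1 [588.05365753 -15.91706848] ((91.0753173828125, 143.0385284423828), 12.094758033752441)
```

View pics/w2.png

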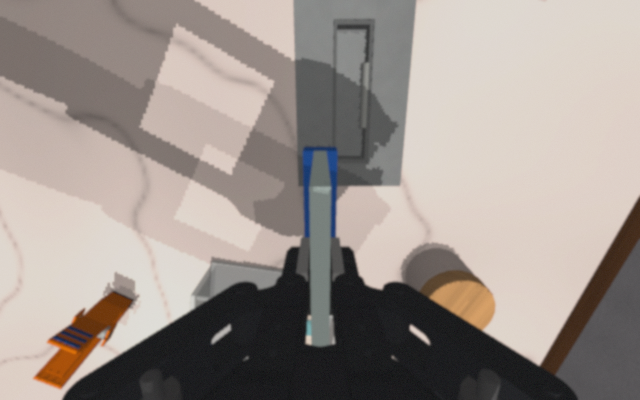

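The wrist view shows the pocket at (353,88), centred in the stand, with the nose on its right (+x) wall. The card hangs square at (320,195). I'll measure the pocket and the held card in the stand's frame.

```bash
python3 - <<'E'
from h import *
W=np.load("w2.npy"); a=np.radians(12.1); C=np.array([.5875,-.0115])
R2=np.array([[np.cos(a),np.sin(a)],[-np.sin(a),np.cos(a)]])
L=(W[...,:2]-C)@R2.T*1000; z=W[...,2]*1000
def prof(sel,ax,lo,hi):
    for b in range(lo,hi):
        q=sel&(L[...,ax]>=b)&(L[...,ax]<b+1)
        if q.sum()>2: print(b,round(float(np.median(z[q])),1),end=' | ')
    print()
s=(z<40)
print("x prof");prof(s&(abs(L[...,1]-42)<5),0,-48,48)
print("y prof");prof(s&(abs(L[...,0]+4)<3),1,30,80)
# held card: relative to tool
st=monitor.get_state(); p=st["ee_pos"]
Q=np.c_[L[...,0].ravel(),L[...,1].ravel(),z.ravel()]
t=R2@(p[:2]-C)*1000; print("tcp local",t)
for lo,hi in((155,180),(70,80),(80,95),(93,99)):
    m=(Q[:,2]>lo)&(Q[:,2]<hi)&(abs(Q[:,0]-t[0])<14)&(Q[:,1]>t[1]+15)&(Q[:,1]<t[1]+60)
    if m.sum()>5:
        q=Q[m]; print(lo,m.sum(),'x',np.percentile(q[:,0],[2,98]).round(1),'y',np.percentile(q[:,1],[2,98]).round(1),cv2.minAreaRect(q[:,:2].astype(np.float32)),'z',np.percentile(q[:,2],[2,98]).round(1))
E
```

```text
x prof
-48 -0.2 | -45 31.4 | -44 31.0 | -43 31.4 | -42 31.4 | -41 31.0 | -40 31.1 | -39 31.3 | -38 31.0 | -37 31.3 | -36 31.6 | -35 31.2 | -34 31.1 | -33 31.2 | -32 31.2 | -31 31.3 | -30 31.3 | -29 31.0 | -28 31.2 | -27 31.2 | -26 30.9 | -25 31.2 | -24 31.2 | -23 31.3 | -22 31.2 | -21 31.2 | -20 31.2 | -19 31.5 | -18 31.6 | -17 31.6 | -16 31.3 | -15 30.6 | -14 29.3 | -13 28.1 | -11 11.1 | -10 11.3 | -9 11.3 | -8 11.4 | -7 11.2 | -6 11.7 | -5 11.4 | -4 11.4 | -3 11.6 | -2 11.2 | -1 11.3 | 0 11.4 | 1 11.3 | 2 11.2 | 3 11.7 | 4 11.2 | 5 11.2 | 6 11.4 | 7 11.7 | 8 11.2 | 9 11.1 | 10 11.2 | 11 11.8 | 12 19.2 | 13 29.1 | 14 29.8 | 15 31.1 | 16 31.4 | 17 31.2 | 18 31.4 | 19 31.4 | 20 31.4 | 21 31.4 | 22 31.7 | 23 31.4 | 24 31.3 | 25 31.1 | 26 31.4 | 27 31.4 | 28 31.5 | 29 31.3 | 30 31.2 | 31 31.5 | 32 31.3 | 33 31.2 | 34 31.2 | 35 31.7 | 36 31.6 | 37 31.4 | 38 31.6 | 39 31.4 | 40 31.3 | 41 31.4 | 42 31.7 | 43 31.2 | 44 31.3 | 45 31.0 | 
y prof
30 11.1 | 31 11.4 | 32 11.5 | 33 11.0 | 34 11.0 | 35 11.6 | 36 11.5 | 37 11.5 | 38 11.7 | 39 11.1 | 40 12.0 | 41 11.5 | 42 11.0 | 43 11.6 | 44 11.6 |
[... 189 characters left out ...]
| 64 31.3 | 65 31.3 | 66 31.2 | 
tcp local [-25.37532921 -83.21814708]
155 1964 x [-29.2 -21.5] y [-67.4 -33. ] ((-25.364948272705078, -50.48468017578125), (35.423248291015625, 7.99892520904541), 89.69483947753906) z [158.8 174.7]
70 32 x [-35.4 -15.2] y [-33.3 -33.1] ((-25.305686950683594, -33.198299407958984), (0.287041038274765, 21.173316955566406), 89.8218002319336) z [77.1 79. ]
80 885 x [-36.2 -14.6] y [-67.1 -33.1] ((-25.380949020385742, -50.57646179199219), (35.17551803588867, 22.06144142150879), 89.95209503173828) z [82.3 94.7]
93 699 x [-36.2 -14.6] y [-67.3 -33.2] ((-25.395862579345703, -50.613189697265625), (35.07471466064453, 21.984128952026367), 89.87155151367188) z [93.  95.3]
```

```bash
python3 -m jog '[13,-42,0,-0.2,4,12.5,-41,0,0,4,0,0,20,0,4,0,0,10,0,4,0,0,0,0,4]'
python3 -m jog '[0,0,0,0,4]'
python3 - <<'E'
from h import *
a=np.radians(12.1); C=np.array([.5875,-.0115]); R2=np.array([[np.cos(a),np.sin(a)],[-np.sin(a),np.cos(a)]])
s=monitor.get_state(); print(s["ee_pos"],R2@(s["ee_pos"][:2]-C)*1000,s["ft_force"])
f=eyes.grab_frame("wrist"); W=cloud(f); L=(W[...,:2]-C)@R2.T*1000; z=W[...,2]*1000
for lo,hi in((30,34),(58,68),(100,145)):
    m=(z>lo)&(z<hi)&(abs(L[...,0])<50)&(L[...,1]>15)&(L[...,1]<80); q=L[m]; print(lo,'x',np.percentile(q[:,0],[1,99]).round(1),'y',np.percentile(q[:,1],[1,99]).round(1),np.median(z[m]))
E
```

```text
time: 8.02
ee_pos: [0.5872, -0.0125, 0.1028]
eef_rot: [0.994, 0.107, -0.001, -0.0]
ft_force: [-0.3, 0.1, -1.0]
opening: 0.0077
time: 8.15
ee_pos: [0.5878, -0.0129, 0.1039]
eef_rot: [0.994, 0.107, 0.0, 0.0]
ft_force: [-0.2, 0.2, -1.0]
opening: 0.0074
[ 0.58784544 -0.01294967  0.10388804] [ 0.03388901 -1.48987862] [-0.22485818  0.20040844 -0.95251146]
30 x [-44.1  44.4] y [15.8 74.7] 31.281406565509478
58 x [-10.7  11.1] y [15.7 49.1] 64.49022584569252
100 x [-3.8  4. ] y [15.6 49.3] 144.13656458045787
```

```bash
python3 -m jog '[0,-1.2,6,0,4,0,0,6,0,4,0,0,5,0,4,0,0,4,0,4,0,0,0,0,4]' 80
python3 -m jog '[0,0,4,0,4,0,0,4,0,4,0,0,4,0,4,0,0,2,0,4,0,0,0,0,4]'; python3 -c "
from h import *
s=monitor.get_state();print(s['ee_pos'],s['ft_force'],s['wrist_torque'])"
```

```text
time: 8.82
ee_pos: [0.5869, -0.0116, 0.0818]
eef_rot: [0.994, 0.107, -0.001, -0.0]
ft_force: [-2.7, -0.2, -2.2]
opening: 0.0071
time: 9.45
ee_pos: [0.5876, -0.0115, 0.0707]
eef_rot: [0.994, 0.107, 0.001, 0.0]
ft_force: [-15.7, 0.8, 33.6]
opening: 0.0071
[ 0.58759964 -0.01153536  0.07069006] [-15.74915906   0.81711483  33.56511481] [ 0.09389672  3.40164388 -0.0398637 ]
```

```bash
cat > chk.py <<'E'
from h import *
a=np.radians(12.1); C=np.array([.5875,-.0115]); R2=np.array([[np.cos(a),np.sin(a)],[-np.sin(a),np.cos(a)]])
for n in("wrist","top"):
    f=eyes.grab_frame(n); W=cloud(f); L=(W[...,:2]-C)@R2.T*1000; z=W[...,2]*1000
    for lab,sx,lo,hi in(("top",6,95,125),("foot",10,20,50),("stand",-30,20,50)):
        m=(z>lo)&(z<hi)&(abs(L[...,1])<48)
        m&=((abs(L[...,0])<sx) if lab!="foot" else (abs(L[...,0])<10)&(abs(L[...,0])>6)) if sx>0 else (abs(L[...,0])>25)&(abs(L[...,0])<40)
        if m.sum()>3: print(n,lab,m.sum(),np.percentile(z[m],[5,50,95]).round(1),np.percentile(L[m],[2,98],axis=0).round(1).tolist())
s=monitor.get_state(); print(s["time"],s["ee_pos"],s["ft_force"])
E
python3 chk.py
```

```text
wrist top 3700 [107.  111.2 116.3] [[-5.6, -21.6], [5.8, 46.6]]
wrist foot 798 [30.3 31.3 32.2] [[-9.8, -8.7], [9.8, 47.1]]
wrist stand 5446 [30.3 31.2 32.2] [[-39.4, -43.5], [39.5, 46.5]]
top top 38 [ 96.2 111.6 114.4] [[-4.2, 27.1], [4.0, 46.9]]
top foot 39 [30.3 32.7 36.6] [[-9.8, -45.8], [-6.1, 43.7]]
top stand 180 [29.8 33.  35.6] [[-39.6, -46.3], [35.7, 47.2]]
9.55 [ 0.58757816 -0.01151476  0.07070743] [-16.58847191   0.20150624  33.53878364]
```

The foot top reads 31.3 mm and the stand 31.2 mm, so the card is home. I'll unload, release, and check.

```bash
python3 -m jog '[0,0,-1.5,0,4,0,0,0,0,40,0,0,0,0,85,0,0,0,0,85,0,0,0,0,85]'
python3 -m jog '[0,0,0,0,85,0,0,-20,0,85,0,0,-40,0,85,0,0,-50,0,85,0,0,0,0,85]'; python3 chk.py
```

```text
time: 10.18
ee_pos: [0.5874, -0.0115, 0.0697]
eef_rot: [0.994, 0.107, -0.0, -0.0]
ft_force: [0.3, -0.3, 0.6]
opening: 0.0786
time: 10.8
ee_pos: [0.5889, -0.0117, 0.1839]
eef_rot: [0.994, 0.107, 0.003, 0.001]
ft_force: [0.1, 0.3, -0.8]
opening: 0.0848
wrist top 1133 [110.4 111.4 112.3] [[-3.4, -45.8], [4.0, 46.4]]
wrist foot 654 [30.2 31.4 32.5] [[-9.8, -45.8], [9.6, 46.8]]
wrist stand 2486 [30.2 31.3 32.4] [[-39.4, -46.0], [39.4, 46.8]]
top top 113 [ 96.9 112.  115.6] [[-4.1, -47.3], [3.8, 46.4]]
top foot 38 [30.7 33.3 35.4] [[-10.0, -46.0], [-6.1, 45.4]]
top stand 245 [30.  32.9 36.1] [[-39.5, -46.2], [39.1, 46.9]]
10.9 [ 0.58740439 -0.01150554  0.17980778] [-0.11000653  0.13149928 -0.76106671]
```

The card stays flush after release: its top is 80.1 mm above the stand. On to the clip.

```bash
python3 -m jog '[-31,52.3,-10,0,85,-31,52.3,-10,0,85,-31,52.3,-10,0,85,-31,52.3,-10,0,85,-31,52.3,0,9.6,85]'
python3 -m jog '[0,0,0,0,85,0,0,0,0,85]'
cat > clip.py <<'E'
from h import *
f=eyes.grab_frame("wrist"); cv2.imwrite("pics/w3.png",f["image"]); W=cloud(f); im=f["image"].astype(int); z=W[...,2]
find(f,["clip","clip_center"])
near=(abs(W[...,0]-.491)<.06)&(abs(W[...,1]+.3)<.06)
r=lambda P:print(' ',*[np.round(v,1) for v in cv2.minAreaRect((P[:,:2]*1000).astype(np.float32))],len(P),np.percentile(P[:,2],[5,50,95]).round(3))
blue=im[...,0]>im[...,2]+30
print("top");r(W[near&(z>.095)&(z<.13)]);print("blue");r(W[near&blue&(z>.03)&(z<.13)])
m=(W[...,0]>.455)&(W[...,0]<.51)&(abs(W[...,1]+.3)<.12)&(z>.055)&(z<.064)&~blue
print("rim");r(W[m])
s=monitor.get_state(); print(s["time"],s["ee_pos"],np.degrees(2*np.arctan2(s["eef_rot"][1],s["eef_rot"][0])))
E
python3 clip.py
```

```text
time: 11.52
ee_pos: [0.4905, -0.3017, 0.2192]
eef_rot: [1.0, 0.022, -0.0, -0.0]
ft_force: [1.1, 0.2, 0.8]
opening: 0.085
time: 11.78
ee_pos: [0.4912, -0.2996, 0.2186]
eef_rot: [1.0, 0.023, -0.001, -0.001]
ft_force: [0.5, 1.0, -0.1]
opening: 0.0847
clip 0.65 [ 0.494 -0.299  0.089] [322. 187.]
clip 0.65 [ 0.389 -0.284  0.068] [221. 163.]
clip_center 0.87 [ 0.39  -0.285  0.069] [222. 163.]
clip_center 0.65 [ 0.488 -0.297  0.088] [317. 184.]
top
  [ 490.5 -300.4] [47.  24.7] 3.7 660 [0.096 0.106 0.111]
blue
  [ 490.6 -300.1] [45.3 34.4] 2.5 1029 [0.061 0.098 0.111]
rim
  [ 493.5 -294.8] [179.8  32.8] 89.9 813 [0.057 0.059 0.06 ]
11.925 [ 0.49189053 -0.29878675  0.21942195] 2.7946225526752944
```

View pics/w3.png

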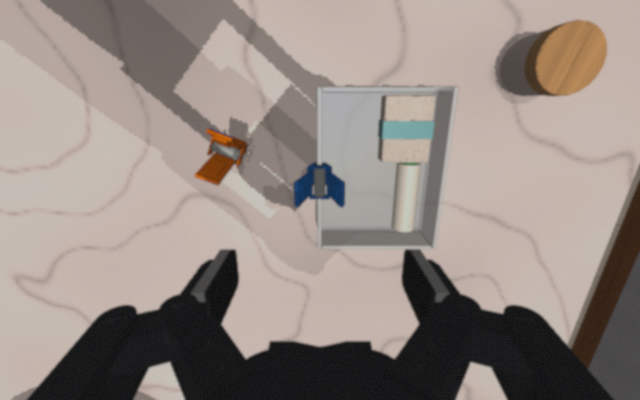

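The wrist view shows the blue clip at (320,185) astride the tray's left wall, with the orange look-alike at (222,155) clear of the gripper. The clip is at (0.4905, -0.3003), yaw about 2.8°. I'll descend and squeeze.

```bash
python3 -m jog '[-1.5,1.4,40,0,85,0,0,50,0,85,0,0,35,0,85,0,0,14,0,85,0,0,0,0,85]' 40
python3 -m jog '[0,0,0,0,50,0,0,0,0,50,0,0,0,0,10,0,0,0,0,10,0,0,0,0,10]'
python3 -m jog '[0,0,0,0,10,0,0,0,0,10,0,0,0,0,10]'
```

```text
time: 12.55
ee_pos: [0.4903, -0.3009, 0.0808]
eef_rot: [1.0, 0.024, -0.0, -0.0]
ft_force: [-0.7, -0.1, 0.5]
opening: 0.0849
time: 13.18
ee_pos: [0.4907, -0.3022, 0.083]
eef_rot: [1.0, 0.023, 0.001, 0.001]
ft_force: [-4.4, 1.0, 19.2]
opening: 0.0184
time: 13.55
ee_pos: [0.4907, -0.3022, 0.083]
eef_rot: [1.0, 0.023, 0.001, 0.001]
ft_force: [-4.3, 1.2, 18.6]
opening: 0.0184
```

```bash
python3 -m jog '[0,0,-5,0,10,0,0,-15,0,10,0,0,-40,0,10,0,0,-50,0,10,0,0,-10,0,10]'
python3 -m jog '[0,0,0,0,10,0,0,0,0,10]'
python3 - <<'E'
from h import *
f=eyes.grab_frame("wrist"); g=eyes.grab_frame("side"); gi=g["image"]
s=monitor.get_state(); p=np.array(s["ee_pos"])
c=g["K"]@(g["R"]@(p-[0,0,.02])+g["t"]); u,v=(c[:2]/c[2]).astype(int); print(u,v,s["ft_force"],s["opening"])
u=np.clip(u,50,590);v=np.clip(v,50,350)
cv2.imwrite("pics/w4.png",np.hstack([f["image"][100:400,170:470],cv2.resize(gi[v-50:v+50,u-50:u+50],(300,300))]))
W=cloud(f); im=f["image"].astype(int); blue=(im[...,0]>im[...,2]+30)
R=Ro.from_quat(s["eef_rot"]); L=R.inv().apply((W.reshape(-1,3)-p))*1000
m=blue.ravel()&(abs(L[:,0])<40)&(abs(L[:,1])<40)&(L[:,2]>-40)&(L[:,2]<80)
q=L[m]
for b in range(-40,80,10):
    k=(q[:,2]>=b)&(q[:,2]<b+10)
    if k.sum()>3: print(b,k.sum(),'x',np.percentile(q[k,0],[2,98]).round(1),'y',np.percentile(q[k,1],[2,98]).round(1))
E
```

```text
time: 14.18
ee_pos: [0.4909, -0.3021, 0.2052]
eef_rot: [1.0, 0.023, 0.002, 0.002]
ft_force: [-0.0, -0.5, -0.6]
opening: 0.0182
time: 14.42
ee_pos: [0.4897, -0.3011, 0.1996]
eef_rot: [1.0, 0.023, -0.001, -0.001]
ft_force: [0.4, -0.1, -1.2]
opening: 0.0182
377 106 [ 0.18689251 -0.19932323 -0.36561253] 0.018357284027399518
-40 765 x [-9.   9.3] y [-13.5   9.3]
-30 579 x [-9.5  9.9] y [-13.9   4.2]
-20 395 x [-9.7 10.2] y [-14.   -0.4]
-10 226 x [-9.5 10.1] y [-14.    2.1]
0 154 x [-9.7  9.8] y [-19.4   1.2]
10 511 x [-13.1  13.2] y [-19.5  14. ]
20 326 x [-17.5  17.7] y [-18.9   2.3]
30 84 x [-18.3  18.4] y [-14.    3.5]
40 63 x [-18.4  18.6] y [-14.1  -8. ]
50 42 x [-18.4  18.5] y [-14.1  -4.7]
```

View pics/w4.png

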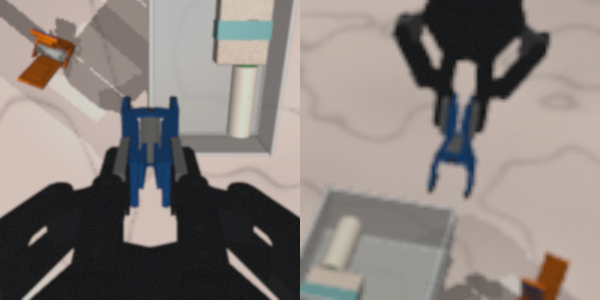

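The clip is held square and fully open, with the jaws spanning about ±18 mm outside at (150,120) in the left panel, and it is clear of the tray. I'll carry it above the card.

```bash
python3 -m jog '[0,0,-12,0,10,18.5,-47.5,0,0,10,18.5,-47.5,0,0,10,18.5,-47.5,0,0,10,18.5,-47.5,0,0,10]'
python3 -m jog '[18.5,-47.5,0,0,10,18.5,-47.5,0,0,10,0,0,0,-9.5,10,0,0,0,0,10,0,0,0,0,10]'
cat > fin.py <<'E'
from h import *
import sys
a=np.radians(12.1); C=np.array([.5875,-.0115]); R2=np.array([[np.cos(a),np.sin(a)],[-np.sin(a),np.cos(a)]])
s=monitor.get_state(); p=np.array(s["ee_pos"]); print("tcp local",R2@(p[:2]-C)*1000,p[2],"yaw",np.degrees(2*np.arctan2(s["eef_rot"][1],s["eef_rot"][0])),s["opening"],s["ft_force"])
for n in("wrist","side"):
    f=eyes.grab_frame(n); W=cloud(f); im=f["image"].astype(int); blue=(im[...,0]>im[...,2]+30)
    L=(W[...,:2]-C)@R2.T*1000; z=W[...,2]*1000; near=(abs(L)<60).all(-1)
    m=near&(z>100)&(z<116)&(abs(L[...,0])<7)&~blue
    if m.sum()>5: print(n,"card top x,y",np.percentile(L[m],[2,98],axis=0).round(1).tolist(),np.percentile(z[m],[50,98]).round(1))
    m=near&blue&(z>80)
    for b in range(80,220,10):
        k=m&(z>=b)&(z<b+10)
        if k.sum()>4: print(n,b,k.sum(),np.percentile(L[k],[2,98],axis=0).round(1).tolist(),z[k].min().round(1))
    c=f["K"]@(f["R"]@(p-[0,0,.04])+f["t"]); u,v=(c[:2]/c[2]).astype(int)
    if n=="wrist": A=f["image"][50:400,145:495]
    else: u=np.clip(u,50,590);v=np.clip(v,50,350); B=cv2.resize(f["image"][v-50:v+50,u-50:u+50],(350,350))
cv2.imwrite(sys.argv[1],np.hstack([A,B]))
E
python3 fin.py pics/f1.png
```

```text
time: 15.15
ee_pos: [0.5555, -0.1067, 0.2135]
eef_rot: [1.0, 0.023, 0.0, 0.0]
ft_force: [0.1, 0.8, -0.4]
opening: 0.0184
time: 15.78
ee_pos: [0.5876, -0.0121, 0.2131]
eef_rot: [0.995, 0.104, 0.0, -0.0]
ft_force: [1.2, -0.0, -0.4]
opening: 0.0186
tcp local [-0.00090487 -0.5827825 ] 0.2130611181318946 yaw 11.927840257635143 0.01858612919485043 [ 1.17044982 -0.03538243 -0.43970538]
wrist card top x,y [[-3.4, -10.3], [4.2, 50.3]] [111.3 112.7]
wrist 110 60 [[-3.8, -4.5], [4.2, 49.3]] 110.3
wrist 150 25 [[-17.9, 5.1], [19.0, 13.4]] 157.1
wrist 160 71 [[-18.7, 4.9], [19.1, 13.5]] 160.0
wrist 170 72 [[-18.6, 5.1], [19.2, 13.5]] 170.0
wrist 180 304 [[-18.2, -3.6], [18.9, 13.3]] 180.0
wrist 190 473 [[-14.4, 0.5], [14.7, 18.9]] 190.1
wrist 200 303 [[-9.6, -15.2], [10.0, 18.8]] 200.0
wrist 210 163 [[-9.5, 2.8], [10.1, 13.4]] 210.2
side card top x,y [[-4.3, -44.0], [3.8, 51.6]] [111.7 114.3]
side 160 15 [[-20.0, -6.8], [16.9, 13.0]] 160.3
side 170 15 [[-19.6, 0.7], [16.6, 13.9]] 170.3
side 180 21 [[-18.9, -9.6], [13.8, 14.4]] 180.1
side 190 46 [[-15.3, -10.4], [13.7, 19.3]] 190.2
side 200 35 [[-10.8, -4.5], [8.7, 20.3]] 200.2
side 210 12 [[-11.0, -3.2], [6.2, 13.8]] 210.5
```

View pics/f1.png

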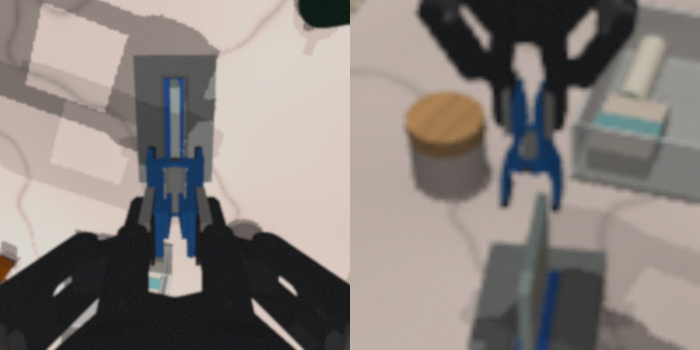

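The clip hangs centred over the card's top edge, jaws at x ±18.7 mm against a card at ±4 mm. I'll lower it 64 mm.

```bash
python3 -m jog '[0,0,15,0,10,0,0,15,0,10,0,0,15,0,10,0,0,12,0,10,0,0,7,0,10]'
python3 -m jog '[0,0,0,0,10,0,0,0,0,10,0,0,0,0,10,0,0,0,0,10]'
python3 fin.py pics/f2.png; python3 chk.py
```

```text
time: 16.5
ee_pos: [0.5875, -0.0116, 0.1478]
eef_rot: [0.994, 0.106, -0.0, -0.0]
ft_force: [0.1, -0.3, -0.7]
opening: 0.0185
time: 17.0
ee_pos: [0.5877, -0.0116, 0.1491]
eef_rot: [0.994, 0.106, 0.0, 0.0]
ft_force: [-0.2, 0.3, -0.6]
opening: 0.0186
tcp local [ 0.22859349 -0.12298952] 0.14909094783986448 yaw 12.172301442892701 0.018552859003243032 [-0.18088609  0.32627333 -0.61157124]
wrist card top x,y [[-3.2, -47.7], [4.0, 50.6]] [111.3 112.5]
wrist 90 59 [[-18.3, 4.7], [19.3, 50.5]] 90.3
wrist 100 76 [[-18.6, 7.9], [19.3, 50.4]] 100.2
wrist 110 194 [[-18.5, -4.2], [19.4, 47.9]] 110.0
wrist 120 371 [[-17.0, -2.0], [17.6, 19.0]] 120.0
wrist 130 541 [[-12.6, -14.9], [12.9, 19.2]] 130.0
wrist 140 137 [[-9.5, -1.5], [10.2, 19.2]] 140.1
wrist 150 245 [[-9.3, -3.4], [10.3, 13.8]] 150.1
wrist 160 421 [[-9.6, -3.1], [10.7, 13.8]] 160.0
wrist 170 759 [[-8.9, -8.2], [10.0, 13.6]] 170.0
wrist 180 581 [[-8.7, -9.2], [9.6, 13.2]] 180.0
side card top x,y [[-4.3, 1.0], [3.6, 51.6]] [111.5 113.7]
side 90 11 [[-19.6, -5.4], [16.4, 15.9]] 91.9
side 100 12 [[-19.5, 4.3], [16.2, 15.0]] 101.4
side 110 13 [[-19.2, -5.1], [16.0, 15.1]] 110.5
side 120 26 [[-17.7, -7.6], [14.2, 18.6]] 120.1
side 130 50 [[-13.4, -9.3], [12.5, 20.5]] 130.6
side 140 14 [[-10.2, 5.4], [7.9, 17.2]] 140.3
side 150 18 [[-10.7, 0.2], [7.6, 14.9]] 150.3
side 160 24 [[-11.1, -4.7], [7.4, 13.7]] 160.2
side 170 27 [[-11.2, -8.3], [7.1, 15.8]] 170.1
side 180 15 [[-9.1, -8.8], [8.3, 14.4]] 180.5
wrist top 799 [110.4 111.4 112.4] [[-3.3, -46.9], [4.0, 47.2]]
wrist foot 583 [30.3 31.4 32.6] [[-9.9, -32.9], [9.8, 47.1]]
wrist stand 2848 [30.2 31.3 32.4] [[-39.5, -45.2], [39.4, 46.3]]
top top 101 [ 98.3 111.7 115.4] [[-4.3, -47.4], [3.5, 46.5]]
top foot 38 [30.9 33.2 35.4] [[-9.9, -48.0], [-6.1, 43.8]]
top stand 270 [30.1 33.  35.4] [[-39.7, -45.6], [38.1, 46.9]]
17.2 [ 0.58767428 -0.01157886  0.14887146] [-0.22171122 -0.40334276 -1.18140285]
```

View pics/f2.png

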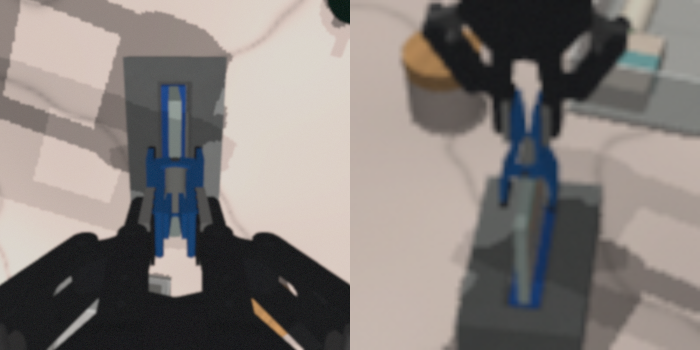

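The jaws stand either side of the card and reach about 22 mm below its top edge, with about 8 mm clear on each side. The card is still flush. Handing in.

```bash
python3 -c "
from station import order
print(order.job_done())"
```

```text
the job is handed in; nothing more can be done
None
```

The treatment card is home in the stand, and I handed the job in at about 17 s with the blue clip still held open around the middle of its top edge.

- **Card:** I gripped it, pressed it past the spring nose (peak reading about 34 N) and let go. Afterwards its foot was level with the top of the stand, at 31.4 mm against 31.3 mm. Its top edge was 80.1 mm above the stand.
- **Clip:** I squeezed it open and took it off the tray rim. It is held at 18.5 mm over the handles, with the jaws 18 to 19 mm either side of the card's mid-plane over their outer faces. They reach about 20 mm below the top edge, with roughly 8 mm clear on each side. It is about 2 mm off mid-edge and square to the card within about 0.2°. The force reading was about 1 N, which is near noise level.
- **Readings that disagreed:** the side and top cameras differed from the wrist camera by 1 to 3 mm, within their calibration and resolution. While I was squeezing the clip on the rim, the force briefly read 19 N because the closing fingers pressed it down; this went away on lifting.
- **Bystanders:** the arm's path kept clear of the bottles, the jar and the orange look-alike, but I did not measure their positions again at the end.

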